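# Find the binding handwheel and set it aside for repair

### The job

Three handwheel units stand in the light three-pocket rack; the bearing of one of them binds, the other two run free. Turn the wheel of each by its crank pin at least a sixth of a turn from where it stands and leave it turned, and feel which one drags; then, with a moderate grip, lift that unit out by its hub and gently seat it fully home in the pocket of the single dark repair block. Leave the two free-running units seated in their own pockets and disturb nothing else on the bench.

Things in the scene. Friction and masses are not known exactly. Their poses are not given: they have to be found in the camera images.
- rack: rack: fixed light-wood board 100 x 360 x 40 mm, origin under its centre, z up, with three 63 mm square pockets in a row, sides along its x and y, 32 mm deep (floor 8 mm above the bench), 130 mm apart along its y. One handwheel unit stands in each, all alike: which pocket has the binding one differs each time
- rack_hole0 (a point): centre of the mouth (40 mm above the bench) of the rack's pocket at its -y end; axes as the rack's. The unit in it: loose steel foot 60 mm square, 40 mm tall, with 1.5 mm play each way and about 0.05 rad of yaw in the pocket; on it a level disc-like handwheel on an upright axle, 104 mm across, top face 64 mm above the bench; in all 0.75 to 0.95 kg
- rack_hole1 (a point): the same for the middle pocket. In the middle of each handwheel an aluminium hub, 32 mm across, 64 to 94 mm above the bench: grip it here from above to lift. On the wheel's face, 42 mm from the axle, a black upright crank pin, 12 mm across, 64 to 84 mm above the bench; at the start it points within 0.4 rad of the rack's -x side (the robot's side)
- rack_hole2 (a point): the same for the pocket at the rack's +y end. Wheel, hub and pin turn as one, endlessly either way; the foot cannot. Pushed along its circle, the pin of a free wheel resists with under 0.3 N (and may coast on), that of the binding one with about 4 N all the way, still turning. Lifted by the hub, the binding unit's foot turns with the hub until something stops it
- repair: repair block: fixed dark-wood block 100 x 100 x 40 mm, origin under its centre, z up, with one 63 mm square pocket like the rack's, 32 mm deep, sides along its x and y. The foot is square: any quarter turn fits. Fully home, the foot stands on the pocket floor, the hub as high above the bench as it was in the rack
- repair_hole0 (a point): centre of the mouth of the repair block's pocket, 40 mm above the bench; axes as the block's. A unit is steady under a push along the pin's circle, but tips and wedges in its pocket under a push across it or over about 7 N; a carried unit's foot must pass above the other hubs
Things that resemble listed ones, but are neither listed nor needed, are in the scene too. Of the things that look like the repair, the middle-sized one is meant.

How it is judged:
On the way:
1. all three wheels have been turned by hand at least 46 degrees from where they stood (crank pin moved over 33 mm), each unit still in its pocket (distance of each of pin_0, pin_1, pin_2 from where it was at the start of the episode above 0.033 m and z of each of foot_0, foot_1, foot_2 in the frame of rack below 0.012 m and distance of each of foot_0, foot_1, foot_2 from where it was at the start of the episode below 0.008 m), for 0.1 s.
At the end, for the whole second after the job is handed in: The binding unit stands upright and at rest in the repair block's pocket, its foot within 3 mm of the pocket floor and 5 mm of its centre; the two free-running units stand upright in their own pockets of the rack, within 8 mm of where they were (horizontal distance between foot_0 and repair below 0.005 m and z of foot_0 in the frame of repair below 0.011 m and angle between each of foot_0, foot_1, foot_2's own z axis and vertical below 0.06 rad and linear speed of each of unit_0, unit_1, unit_2 below 0.02 m/s and distance of each of foot_1, foot_2 from where it was at the start of the episode below 0.008 m); the robot touches nothing.
It fails at once if a unit is forced or slammed: more than 60 N between it and the rack or the repair block (contact force between any of unit_0, unit_1, unit_2 and rack above 60 N or contact force between any of unit_0, unit_1, unit_2 and repair above 60 N).
It fails at once if a unit is squeezed or pressed too hard by the gripper: contact forces over 90 N in all (contact force between the fingers and unit_0 above 90 N or contact force between the fingers and unit_1 above 90 N or contact force between the fingers and unit_2 above 90 N).
It fails at once if something else on the bench is moved by more than 20 mm (distance of any of mallet, chisel, clamp, offcut, glue, tin, driver from where it was at the start of the episode above 0.02 m).
It also fails if it takes over 69 s, if anything falls off the work surface, if the arm or the gripper's body presses on something with over 40 N, if the wrist force passes 120 N, or if a joint passes its speed limit or range.

### The arm

A 7-joint arm with a two-finger parallel gripper is mounted at the origin on the work surface. World frame = base frame: x ahead of the robot, y to its left, z up, the work surface at z = 0. Lengths are in m, angles in rad, forces in N, time in s.
With the tool pointing down it reaches from about 0.425 to 0.925 m from the base axis. Payload 6.8 kg.
Tool frame: the origin (TCP) lies at the very end of the fingers, on their centre line; the grasp point (between the pads) lies 19 mm behind it; z points along the fingers, y is the line along which they close (so a half turn about z gives the same grasp; the last joint's range is limited). The gripper opens to 85 mm and grips with 20 to 120 N. Pads are 22 mm wide; open, the fingers measure 114 mm over their backs; the gripper's body (76 mm by 85 mm) begins 54 mm behind the grasp point. The pads swing forward as they close: fully open they stand 13 mm farther back than shut.
Start: joints at [-1.284, 0.477, 0.022, 1.555, -0.011, 1.109, -0.083], TCP at [0.26, 0.623, 0.231] pointing down, gripper open.
Joint ranges: [-2.96, 2.96], [-0.34, 2.1], [-1.41, 1.46], [0.24, 2.44], [-1.37, 4.51], [0.17, 1.92], [-2.96, 2.96]. Speed limits (rad/s): [2.39, 2.39, 3.14, 3.14, 3.14, 3.14, 3.14].

### API

Orientations are given as a unit quaternion [w, x, y, z].
In Python, from station import bot gives the robot as it stands. The module is installed in compiled form; this text tells all that it offers.
- The arm moves only by the shell command python3 -m jog 'ROWS' [OPENING] [FORCE]. ROWS is JSON, a list of rows, each a list of 4 numbers: the shift along the tool's x, y, z in cm, then the turn about the tool's z in rad. In form: [[x, y, z, spin], ...]. A call has 1 to 20 rows; each row is the pose to reach, as a shift and turn from the pose commanded when the call began, along the tool's axes at that moment; what a row does not reach only later rows make up. A row lasts 1/12 s, in which the tool goes at most 41.7 mm and 7.16 degrees, less where a joint would pass 70% of its speed; a pose out of reach is approached as far as the arm can. A call with a gripper value outside its range is refused whole. OPENING is the closure, from -1 (fully open) to 1 (shut), set as the call begins (- or left out, the last holds). The fingers move at their own pace and stop on an object; FORCE is the grip in N (left out, the last holds). Time passes only in rows, so rows that repeat a pose let the fingers close. It gives the time, the measured TCP pose, the force, the opening and the grip force at its end, in the units of the state.
- bot.get_obs(): the state, without advancing time (a new reading comes with each control period).
- bot.read_camera(name): name is "scene" or "top" or "wrist"; returns a dict with "pixels" (384x512x3 uint8, red, green, blue), "depth" (384x512 float32, m along the optical axis (not along the pixel's ray), 0 where there is no reading), "fovy" (degrees; the focal length in pixels is half the picture's height over the tangent of half this angle, whatever the lens; pixels are square), "cx", "cy" (the principal point, pixels), "pose" (4x4, takes a point from camera to world coordinates). Camera axes: x right, y down, z forward; pixel columns grow to the right and rows downward; lengths in m; the calibration is good to about 2 mm. A picture is of the moment at which its call begins.
- bot.hand_in(): hands the job in; it is judged then, once.
The state is a dict: "t": time; "q": joint angles; "joint_vel": joint speeds; "joint_torque": joint torques, N m; "eef_pos": TCP position; "tool_rot": TCP orientation; "contact_force": force on the tool from outside, world axes, zero at the start; "torque": the same for the moment, N m; "gripper_width": opening from 0.0 (shut) to 1.0 (fully open); "grasp_force": force on a finger pad.
Only numpy, scipy, OpenCV 4.12 (cv2) and the standard library are available. Lean on these libraries where they do the work, as an engineer would, in place of code of your own. Each camera call takes 0.05 s, during which the arm holds its last target. There are 200 camera calls.

## Working session

There is one attempt and no reset: what is moved stays moved. The work goes in short steps, Python scripts to look and compute and a shell command to move; the robot and the scene stay as the last step left them, time stands still between calls to the robot, and variables do not carry over. Pictures are saved under pics/ and viewed, at most 10 in all, crops included, and the job is handed in when it is done.

```bash
mkdir -p pics; cat > h.py <<'E'
import numpy as np,cv2
from station import bot
def cap(n,f=None):
    c=bot.read_camera(n); np.savez('%s.npz'%(f or n),**c)
    cv2.imwrite('pics/%s.png'%(f or n),c['pixels'][:,:,::-1]); return c
def world(c):
    H,W=c['depth'].shape; f=H/2/np.tan(np.radians(float(c['fovy']))/2)
    v,u=np.mgrid[:H,:W]; d=c['depth']
    P=np.stack([(u-c['cx'])/f*d,(v-c['cy'])/f*d,d],-1)
    T=np.array(c['pose']); return P@T[:3,:3].T+T[:3,3]
E
python3 - <<'E'
from h import *
c=cap('top');cap('scene')
o=bot.get_obs();print(o)
print(c['pose'],c['fovy'])
a=cv2.imread('pics/top.png');b=cv2.imread('pics/scene.png')
cv2.imwrite('pics/a1.png',cv2.resize(a,(800,600)))
E
```

```text
{'t': 0.1, 'q': array([-1.28409171,  0.47773338,  0.02238826,  1.55636875, -0.0114906 ,
        1.10928072, -0.08311568]), 'joint_vel': array([ 6.05199904e-04,  7.80210033e-05,  4.38930589e-04, -1.72332655e-03,
        3.12544410e-04, -7.37112722e-04,  8.19979213e-04]), 'joint_torque': array([ 5.12796934e-03, -5.97757423e+01,  1.61397278e+00, -2.81952327e+01,
        1.28256460e-02,  5.01790841e-03, -4.08363348e-06]), 'eef_pos': array([0.25945672, 0.62256136, 0.2304063 ]), 'tool_rot': array([-8.83674357e-05,  1.96138448e-01,  9.80575861e-01, -8.26019612e-04]), 'contact_force': array([-1.01505517, -0.49633606, -0.22259905]), 'torque': array([ 0.01873783, -0.01784878,  0.02190224]), 'grasp_force': 0.0, 'gripper_width': 1.001533875519163}
[[ 0.02195635 -0.98917199  0.14510925  0.23006471]
 [-0.99953142 -0.01862258  0.02429293 -0.05705023]
 [-0.02132757 -0.14557463 -0.98911736  1.15534328]
 [ 0.          0.          0.          1.        ]] 44.444559631148316
```

View pics/a1.png

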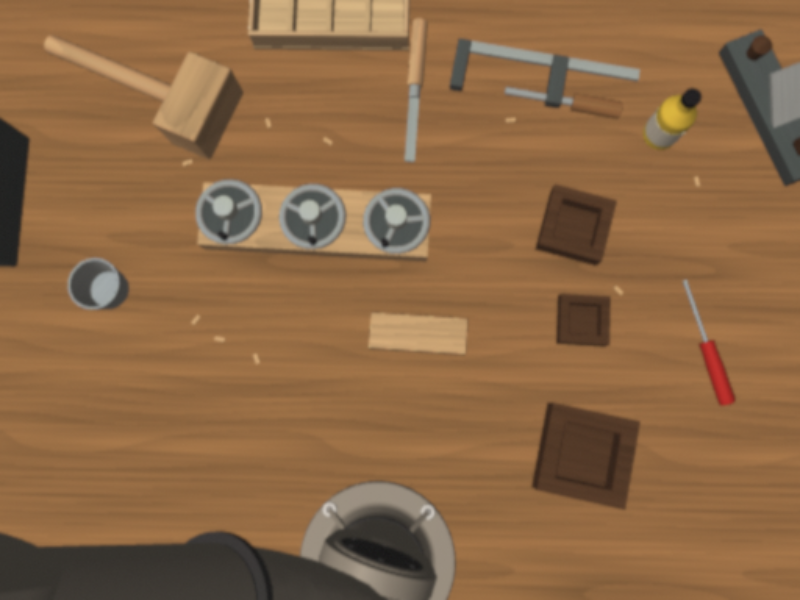

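View pics/scene.png

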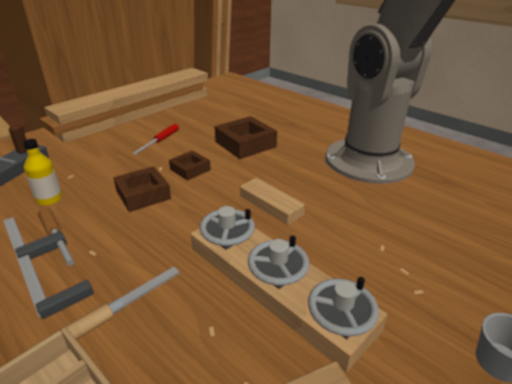

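Dark-block candidates in the enlarged top view are (576,224), (583,320) and (587,455). The middle-sized one is (576,224). I'll confirm that with measured sizes and a crop.

```bash
python3 - <<'E'
from h import *
c=dict(np.load('top.npz'));P=world(c);Z=P[...,2];px=c['pixels'].astype(int)
def comp(m,minA):
    n,l,s,ce=cv2.connectedComponentsWithStats(m.astype(np.uint8))
    for i in range(1,n):
        if s[i,4]>=minA: yield l==i,ce[i],s[i]
print('bench z',np.median(Z[260:280,60:200]))
v,u=np.mgrid[:384,:512]
reg=(u>120)&(u<280)&(v>105)&(v<175)
print('hubs');
for m,ce,s in comp(reg&(Z>0.088)&(Z<0.1),15):
    q=P[m];(cc,r)=cv2.minEnclosingCircle(q[:,:2].astype(np.float32));print(ce,s[4],q.mean(0),cc,r)
print('pins')
for m,ce,s in comp(reg&(Z>0.074)&(Z<0.09)&(px.sum(-1)<120),3):
    q=P[m];print(ce,s[4],q.mean(0))
print('wheels')
for m,ce,s in comp(reg&(Z>0.056)&(Z<0.070),60):
    q=P[m];(cc,r)=cv2.minEnclosingCircle(q[:,:2].astype(np.float32));print(ce,s[4],q[:,2].mean(),cc,r)
print('dark blocks')
reg=(u>335)&(u<415)&(v>105)&(v<340)
for m,ce,s in comp(reg&(Z>0.033)&(Z<0.065),60):
    q=P[m];r=cv2.minAreaRect((q[:,:2]*1000).astype(np.float32));print(ce,s[4],q[:,2].mean(),r)
print('rack');reg=(u>120)&(u<280)&(v>105)&(v<175)
m=reg&(Z>0.034)&(Z<0.046);q=P[m];print(q[:,2].mean(),cv2.minAreaRect((q[:,:2]*1000).astype(np.float32)))
im=c['pixels'][:,:,::-1]
A=cv2.resize(im[105:175,115:285],None,fx=4.6,fy=4.6,interpolation=cv2.INTER_CUBIC)
B=cv2.resize(im[110:180,330:410],None,fx=3.6,fy=3.6,interpolation=cv2.INTER_CUBIC)
o=np.zeros((A.shape[0]+B.shape[0],A.shape[1],3),np.uint8);o[:A.shape[0]]=A;o[A.shape[0]:,:B.shape[1]]=B
cv2.imwrite('pics/crop.png',o);print(o.shape)
E
```

```text
bench z -0.0004243620947366189
hubs
[142.70714286 131.12142857] 140 [0.52240885 0.2405382  0.09314737] (0.5226342678070068, 0.24068015813827515) 0.016272135078907013
[197.74125874 134.01398601] 143 [0.51748909 0.11100917 0.0932919 ] (0.5175595879554749, 0.11136689782142639) 0.015898752957582474
[253.11267606 137.07746479] 142 [ 0.51228381 -0.01836136  0.09316589] (0.5128837823867798, -0.018709132447838783) 0.016219913959503174
pins
[143.         150.66666667] 3 [0.47832625 0.24040223 0.08139767]
[200.33333333 153.66666667] 3 [0.47302888 0.10461458 0.08312924]
[245.66666667 155.        ] 3 [ 0.47174433 -0.00159467  0.08274698]
wheels
[146.67261374 134.81445138] 1121 0.06081881847685125 (0.5229671001434326, 0.2405432164669037) 0.05241727828979492
[199.90342406 137.68042142] 1139 0.06077029174824011 (0.5179694890975952, 0.11176261305809021) 0.052111297845840454
[253.9767642  140.65576592] 1162 0.060927770664104625 (0.5127146244049072, -0.018804574385285378) 0.05218951776623726
dark blocks
[369.69739292 141.74487896] 1074 0.03926451195027056 ((520.7503051757812, -299.65228271484375), (100.76587677001953, 102.48372650146484), 75.69927215576172)
[376.27348066 291.14456722] 2172 0.050843033519685485 ((166.30645751953125, -308.37017822265625), (132.7549591064453, 130.10519409179688), 78.95702362060547)
rack
0.03930217715805024 ((518.1373901367188, 111.70741271972656), (360.27130126953125, 101.8897933959961), 87.68416595458984)
(574, 782, 3)
```

View pics/crop.png

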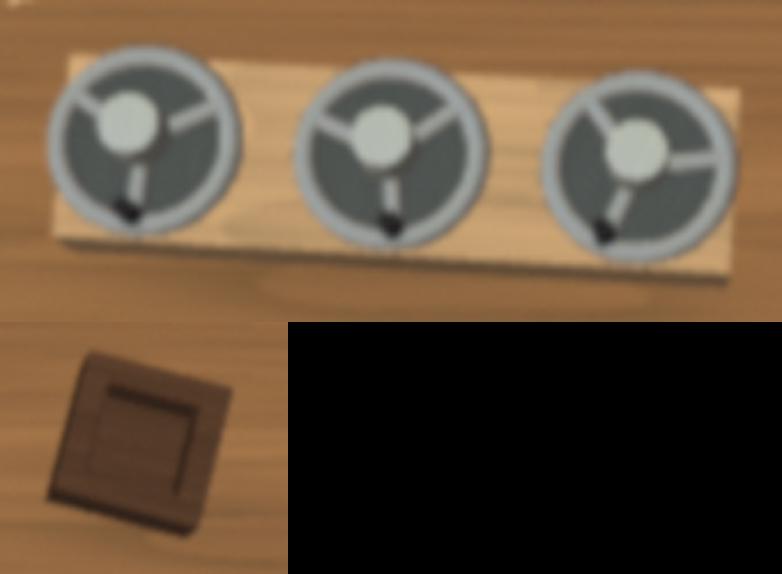

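The enlarged crop shows the pins at about (130,211), (391,225) and (605,232), and the hubs at (127,123), (381,137) and (636,150). The dark block below is an open square pocket. It measures 100 x 102 mm and 39 mm tall, centred at (0.521, -0.300) and turned -14.3°, so it is the repair block. The others are 131 mm and a smaller one. I'll start with the wheel at the +y end.

```bash
python3 -m jog '[[-36,-29.1,0,1.17],[-36,-29.1,0,1.17],[-36,-29.1,0,1.17],[-36,-29.1,0,1.17],[-36,-29.1,0,1.17],[-36,-29.1,0,1.17],[-36,-29.1,0,1.17],[-36,-29.1,0,1.17],[-36,-29.1,0,1.17],[-36,-29.1,0,1.17],[-36,-29.1,0,1.17],[-36,-29.1,0,1.17],[-36,-29.1,0,1.17],[-36,-29.1,0,1.17],[-36,-29.1,0,1.17],[-36,-29.1,0,1.17],[-36,-29.1,0,1.17],[-36,-29.1,0,1.17]]' 1 20
```

```text
t: 1.6
eef_pos: [0.4795, 0.2171, 0.2312]
tool_rot: [-0.0, 0.704, 0.71, -0.0]
contact_force: [-0.0, 0.2, -0.1]
gripper_width: 0.001
grasp_force: 0.0
```

```bash
python3 -m jog '[[0,0,4,0],[0,0,8,0],[0,0,12,0],[0,0,14,0],[0,0,15.5,0],[0,0,16,0],[0,0,16,0]]'; python3 -m jog '[[0.2,0,0,0],[0.4,0,0,0],[0.6,0,0,0],[0.7,0,0,0]]'
```

```text
t: 2.18
eef_pos: [0.4792, 0.216, 0.0702]
tool_rot: [-0.0, 0.705, 0.709, -0.001]
contact_force: [-0.4, -0.1, -0.7]
gripper_width: -0.002
grasp_force: 0.0
t: 2.52
eef_pos: [0.4806, 0.224, 0.0723]
tool_rot: [0.0, 0.705, 0.709, 0.001]
contact_force: [0.3, 1.4, 0.2]
gripper_width: -0.002
grasp_force: 0.0
```

```bash
python3 -m jog '[[0.21,-0.08,0,0.05],[0.43,-0.15,0,0.1],[0.65,-0.21,0,0.15],[0.87,-0.25,0,0.2],[1.09,-0.29,0,0.25],[1.32,-0.32,0,0.3],[1.54,-0.33,0,0.35]]'; python3 -m jog '[[0.21,-0.08,0,0.05],[0.43,-0.15,0,0.1],[0.65,-0.21,0,0.15],[0.87,-0.25,0,0.2],[1.09,-0.29,0,0.25],[1.32,-0.32,0,0.3]]'; python3 - <<'E'
from h import *
cap('wrist','w1'); c=cap('top','t1')
E
```

```text
t: 3.1
eef_pos: [0.4762, 0.2375, 0.0718]
tool_rot: [0.0, 0.819, 0.574, -0.001]
contact_force: [-1.7, -2.3, 2.4]
gripper_width: -0.002
grasp_force: 2.0
t: 3.6
eef_pos: [0.4771, 0.2512, 0.0717]
tool_rot: [-0.0, 0.895, 0.446, -0.001]
contact_force: [-2.1, -2.3, 3.4]
gripper_width: -0.001
grasp_force: 2.0
```

```bash
python3 -m jog '[[0.21,-0.08,0,0.05],[0.43,-0.15,0,0.1],[0.65,-0.21,0,0.15],[0.87,-0.25,0,0.2],[1.09,-0.29,0,0.25],[1.32,-0.32,0,0.3]]'; python3 -m jog '[[0.21,-0.08,0,0.05],[0.43,-0.15,0,0.1],[0.65,-0.21,0,0.15],[0.87,-0.25,0,0.2],[1.09,-0.29,0,0.25],[1.32,-0.32,0,0.3]]'; python3 - <<'E'
from h import *
c=cap('wrist','w2');cap('top','t2')
a=cv2.imread('pics/t2.png')[90:190,110:300];a=cv2.resize(a,None,fx=3,fy=3)
w=cv2.resize(cv2.imread('pics/w2.png'),(400,300))
o=np.zeros((600,570,3),np.uint8);o[:300]=a;o[300:,:400]=w;cv2.imwrite('pics/v2.png',o)
E
```

```text
t: 4.2
eef_pos: [0.4823, 0.2643, 0.0714]
tool_rot: [-0.0, 0.951, 0.308, -0.001]
contact_force: [-3.6, -1.0, 3.2]
gripper_width: -0.0
grasp_force: 2.0
t: 4.7
eef_pos: [0.4911, 0.2752, 0.0714]
tool_rot: [-0.0, 0.987, 0.163, -0.001]
contact_force: [-4.4, -0.4, 3.1]
gripper_width: -0.001
grasp_force: 2.0
```

View pics/v2.png

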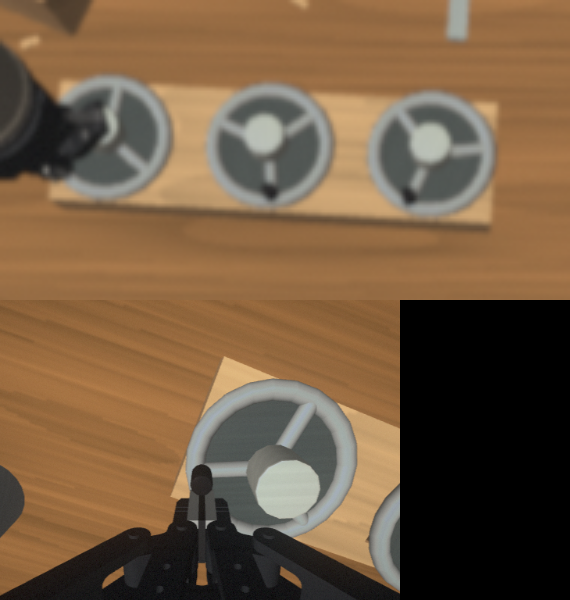

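The pictures show the pin ahead of the finger (wrist view, (200,475)), with its wheel well turned. The resisting force of 3–4.4 N followed the push direction, so this wheel drags. Next is the middle wheel.

```bash
python3 -m jog '[[-0.4,0,0,0],[-0.8,0,0,0],[-0.8,0,-3,0],[-0.8,0,-5,0],[-0.8,0,-5,0],[-0.8,0,-5,0]]'; cat >> h.py <<'E'
from scipy.spatial.transform import Rotation as R
def go(tx,ty,yaw):
    o=bot.get_obs();p=o['eef_pos'];q=o['tool_rot'];r=R.from_quat([q[1],q[2],q[3],q[0]]).as_matrix()
    d=r.T@np.array([tx-p[0],ty-p[1],0]);y0=np.degrees(np.arctan2(r[1,0],r[0,0]))
    print('cm',np.round(d*100,2),'spin',round(-np.radians((yaw-y0+180)%360-180),3),'p',p.round(4),'yaw',y0.round(2),o['contact_force'].round(2))
E
python3 -c "
from h import *
go(.4798,.0804,98.4)"
```

```text
t: 5.3
eef_pos: [0.4853, 0.2725, 0.1224]
tool_rot: [-0.001, 0.987, 0.163, 0.001]
contact_force: [-0.5, -0.6, -0.7]
gripper_width: 0.0
grasp_force: 0.0
cm [-6.71 18.01 -0.04] spin -1.39 p [0.4853 0.2725 0.1224] yaw 18.78 [-0.46 -0.58 -0.69]
```

```bash
python3 -m jog '[[-6.7,18,0,-1.39],[-6.7,18,0,-1.39],[-6.7,18,0,-1.39],[-6.7,18,0,-1.39],[-6.7,18,0,-1.39],[-6.7,18,0,-1.39],[-6.7,18,0,-1.39],[-6.7,18,0,-1.39],[-6.7,18,0,-1.39],[-6.7,18,0,-1.39],[-6.7,18,0,-1.39],[-6.7,18,0,-1.39],[-6.7,18,2.5,-1.39],[-6.7,18,5,-1.39],[-6.7,18,5.1,-1.39],[-6.7,18,5.1,-1.39]]'; python3 -m jog '[[0.2,0,0,0],[0.4,0,0,0],[0.6,0,0,0],[0.7,0,0,0]]';  python3 -m jog '[[0.21,-0.08,0,0.05],[0.43,-0.15,0,0.1],[0.65,-0.21,0,0.15],[0.87,-0.25,0,0.2],[1.09,-0.29,0,0.25],[1.32,-0.32,0,0.3]]'; python3 -m jog '[[0.21,-0.08,0,0.05],[0.43,-0.15,0,0.1],[0.65,-0.21,0,0.15],[0.87,-0.25,0,0.2],[1.09,-0.29,0,0.25],[1.32,-0.32,0,0.3]]'
```

```text
t: 6.63
eef_pos: [0.4775, 0.0796, 0.0692]
tool_rot: [-0.001, 0.654, 0.756, -0.002]
contact_force: [0.2, 0.8, -0.1]
gripper_width: 0.002
grasp_force: 0.0
t: 6.97
eef_pos: [0.4785, 0.0878, 0.0712]
tool_rot: [0.0, 0.654, 0.757, 0.001]
contact_force: [0.1, -0.8, 0.1]
gripper_width: 0.0
grasp_force: 0.0
t: 7.47
eef_pos: [0.473, 0.1001, 0.0709]
tool_rot: [0.0, 0.76, 0.65, 0.001]
contact_force: [0.1, 0.4, 0.6]
gripper_width: 0.002
grasp_force: 0.0
t: 7.97
eef_pos: [0.4719, 0.1137, 0.0708]
tool_rot: [-0.0, 0.849, 0.529, 0.0]
contact_force: [0.3, -0.0, 0.0]
gripper_width: 0.0
grasp_force: 0.0
```

```bash
python3 -m jog '[[0.21,-0.08,0,0.05],[0.43,-0.15,0,0.1],[0.65,-0.21,0,0.15],[0.87,-0.25,0,0.2],[1.09,-0.29,0,0.25],[1.32,-0.32,0,0.3]]'; python3 -m jog '[[0.21,-0.08,0,0.05],[0.43,-0.15,0,0.1],[0.65,-0.21,0,0.15],[0.87,-0.25,0,0.2],[1.09,-0.29,0,0.25],[1.32,-0.32,0,0.3],[1.32,-0.32,0,0.3]]'; python3 -m jog '[[-0.4,0,0,0],[-0.8,0,0,0],[-0.8,0,-3,0],[-0.8,0,-5,0],[-0.8,0,-5,0],[-0.8,0,-5,0]]';python3 -c "
from h import *
go(.4644,-.0257,67.5)"
```

```text
t: 8.47
eef_pos: [0.4748, 0.127, 0.0708]
tool_rot: [-0.0, 0.918, 0.396, 0.0]
contact_force: [-1.0, -1.1, 0.9]
gripper_width: 0.003
grasp_force: 0.0
t: 9.05
eef_pos: [0.4817, 0.1392, 0.0707]
tool_rot: [-0.0, 0.967, 0.255, 0.001]
contact_force: [0.2, 0.0, -0.7]
gripper_width: 0.001
grasp_force: 0.0
t: 9.55
eef_pos: [0.4745, 0.1345, 0.1211]
tool_rot: [-0.001, 0.967, 0.256, 0.001]
contact_force: [-0.5, -0.5, -1.3]
gripper_width: -0.001
grasp_force: 0.0
cm [-8.8  13.42 -0.03] spin -0.661 p [0.4745 0.1345 0.1211] yaw 29.65 [-0.5  -0.49 -1.25]
```

Middle wheel runs free (about 0 N). Now the -y wheel.

```bash
python3 -m jog '[[-8.8,13.4,0,-0.66],[-8.8,13.4,0,-0.66],[-8.8,13.4,0,-0.66],[-8.8,13.4,0,-0.66],[-8.8,13.4,0,-0.66],[-8.8,13.4,0,-0.66],[-8.8,13.4,2.5,-0.66],[-8.8,13.4,5,-0.66],[-8.8,13.4,5.1,-0.66],[-8.8,13.4,5.1,-0.66]]'; python3 -m jog '[[0.2,0,0,0],[0.4,0,0,0],[0.6,0,0,0],[0.7,0,0,0]]';  python3 -m jog '[[0.21,-0.08,0,0.05],[0.43,-0.15,0,0.1],[0.65,-0.21,0,0.15],[0.87,-0.25,0,0.2],[1.09,-0.29,0,0.25],[1.32,-0.32,0,0.3]]'; python3 -m jog '[[0.21,-0.08,0,0.05],[0.43,-0.15,0,0.1],[0.65,-0.21,0,0.15],[0.87,-0.25,0,0.2],[1.09,-0.29,0,0.25],[1.32,-0.32,0,0.3]]'
```

```text
t: 10.38
eef_pos: [0.4621, -0.0261, 0.068]
tool_rot: [-0.001, 0.832, 0.555, -0.002]
contact_force: [0.2, -0.0, 0.8]
gripper_width: -0.003
grasp_force: 0.0
t: 10.72
eef_pos: [0.4675, -0.0185, 0.0701]
tool_rot: [0.0, 0.832, 0.555, 0.001]
contact_force: [-0.6, -0.2, 0.2]
gripper_width: 0.003
grasp_force: 0.0
t: 11.22
eef_pos: [0.4692, -0.0053, 0.0698]
tool_rot: [-0.0, 0.906, 0.424, 0.0]
contact_force: [-0.1, 0.1, -0.2]
gripper_width: -0.001
grasp_force: 0.0
t: 11.72
eef_pos: [0.4752, 0.007, 0.0698]
tool_rot: [-0.0, 0.959, 0.284, 0.0]
contact_force: [-0.7, 0.3, -1.0]
gripper_width: -0.002
grasp_force: 0.0
```

```bash
python3 -m jog '[[0.21,-0.08,0,0.05],[0.43,-0.15,0,0.1],[0.65,-0.21,0,0.15],[0.87,-0.25,0,0.2],[1.09,-0.29,0,0.25],[1.32,-0.32,0,0.3]]'; python3 -m jog '[[0.21,-0.08,0,0.05],[0.43,-0.15,0,0.1],[0.65,-0.21,0,0.15],[0.87,-0.25,0,0.2],[1.09,-0.29,0,0.25],[1.32,-0.32,0,0.3],[1.32,-0.32,0,0.3]]'; python3 -m jog '[[-0.4,0,0,0],[-0.8,0,0,0],[-0.8,0,-3,0],[-0.8,0,-5,0],[-0.8,0,-9,0],[-0.8,0,-13,0],[-0.8,0,-13,0]]'; python3 - <<'E'
from h import *
go(.5226-.08,.2407,90)
c=cap('top','t3')
o=cv2.resize(c['pixels'][90:190,110:300,::-1],None,fx=4,fy=4,interpolation=cv2.INTER_CUBIC);cv2.imwrite('pics/v3.png',o)
E
```

```text
t: 12.22
eef_pos: [0.4845, 0.0169, 0.0698]
tool_rot: [-0.0, 0.991, 0.137, 0.0]
contact_force: [0.1, -0.5, -0.4]
gripper_width: 0.004
grasp_force: 0.0
t: 12.8
eef_pos: [0.4967, 0.0238, 0.0697]
tool_rot: [-0.0, 1.0, -0.012, 0.0]
contact_force: [0.1, 0.2, -0.5]
gripper_width: 0.002
grasp_force: 0.0
t: 13.38
eef_pos: [0.491, 0.0226, 0.2047]
tool_rot: [-0.001, 1.0, -0.011, 0.004]
contact_force: [1.7, 0.0, 0.2]
gripper_width: -0.003
grasp_force: 0.0
cm [-5.340e+00 -2.169e+01  2.000e-02] spin -1.594 p [0.491  0.0226 0.2047] yaw -1.31 [1.67 0.03 0.19]
```

View pics/v3.png

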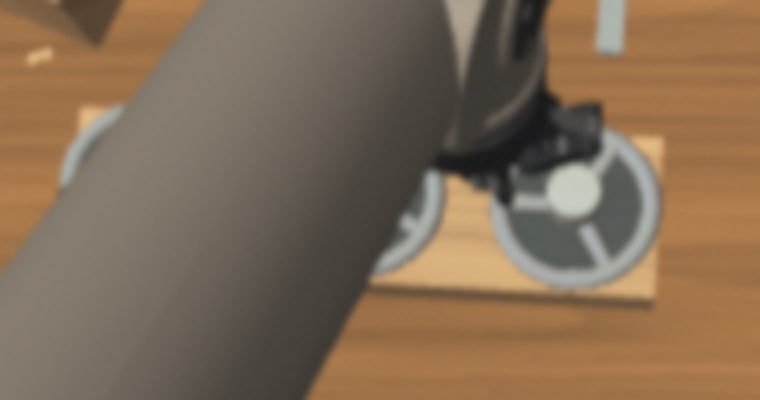

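Both other wheels run free, and wheel 0's spoke now points left, so it is turned. The +y unit is the binding one. Next I'll look at the repair block with the wrist camera.

```bash
python3 -m jog '[[-4,32,-5,0],[-4,32,-5,0],[-4,32,-5,0],[-4,32,-5,0],[-4,32,-5,0],[-4,32,-5,0],[-4,32,-5,0],[-4,32,-5,0],[-4,32,-5,0],[-4,32,-5,0],[-4,32,-5,0],[-4,32,-5,0]]' -1; python3 - <<'E'
from h import *
t=cap('top','t4'); c=cap('wrist','w4')
o=np.zeros((600,512,3),np.uint8);o[:384]=c['pixels'][:,:,::-1]
o[384:,:]=cv2.resize(t['pixels'][90:171,110:302,::-1],(512,216),interpolation=cv2.INTER_CUBIC);cv2.imwrite('pics/v4.png',o)
for n,cc in(('w',c),('t',t)):
    P=world(cc);Z=P[...,2]
    m=(Z>.033)&(Z<.046)&(P[...,0]>.44)&(P[...,0]<.6)&(P[...,1]<-.22)&(P[...,1]>-.38)
    print(n,m.sum(),cv2.minAreaRect((P[m][:,:2]*1000).astype(np.float32)))
    k,h=cv2.findContours(m.astype(np.uint8),cv2.RETR_CCOMP,cv2.CHAIN_APPROX_NONE)
    for i,s in enumerate(k):
        if h[0][i][3]>=0 and len(s)>25:
            q=P[s[:,0,1],s[:,0,0]];print(' hole',len(s),cv2.minAreaRect((q[:,:2]*1000).astype(np.float32)))
    m=(Z>.088)&(Z<.1)&(P[...,0]>.48)&(P[...,0]<.56)&(P[...,1]>-.05)&(P[...,1]<.28)
    n,l,s,ce=cv2.connectedComponentsWithStats(m.astype(np.uint8))
    for i in range(1,n):
        if s[i,4]>40: print(' hub',ce[i],s[i,4],cv2.minEnclosingCircle(P[l==i][:,:2].astype(np.float32)))
print(bot.get_obs()['eef_pos'])
E
```

```text
t: 14.43
eef_pos: [0.4407, -0.2938, 0.2483]
tool_rot: [-0.001, 1.0, -0.01, -0.001]
contact_force: [0.5, 0.3, -0.7]
gripper_width: 1.0
grasp_force: 0.0
w 6861 ((518.5911865234375, -299.41046142578125), (100.13967895507812, 100.34486389160156), 75.3620834350586)
 hole 254 ((518.43896484375, -299.2901306152344), (63.99076843261719, 64.00630950927734), 75.21580505371094)
t 29 ((570.329833984375, -267.5109558105469), (13.431375503540039, 19.258893966674805), 70.9531021118164)
 hub [142.42957746 131.06338028] 142 ((0.5230571031570435, 0.2414030134677887), 0.01609240658581257)
 hub [197.81560284 133.95035461] 141 ((0.5184993743896484, 0.11115595698356628), 0.01627080701291561)
 hub [253.0915493  136.96478873] 142 ((0.5128865838050842, -0.018456164747476578), 0.016146771609783173)
[ 0.44107273 -0.29382022  0.24862818]
```

View pics/v4.png

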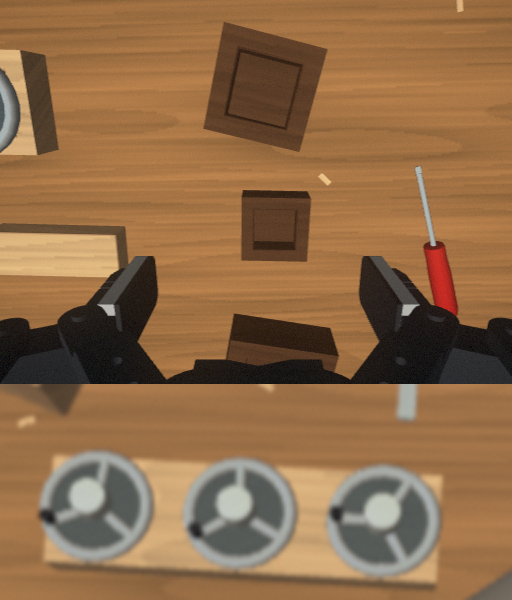

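The wrist view shows the repair block at (265,85), with its pocket centred at (0.5184, -0.2993) and yaw -14.7°. All three pins now stand left of their hubs, so all the wheels are turned. I'll measure unit 2's hub with the wrist camera from the same tool attitude, so any calibration offset cancels.

```bash
python3 -m jog '[[-0.8,-53,0,0],[-0.8,-53,0,0],[-0.8,-53,0,0],[-0.8,-53,0,0],[-0.8,-53,0,0],[-0.8,-53,0,0],[-0.8,-53,0,0],[-0.8,-53,0,0],[-0.8,-53,0,0],[-0.8,-53,0,0],[-0.8,-53,0,0],[-0.8,-53,0,0],[-0.8,-53,0,0],[-0.8,-53,0,0],[-0.8,-53,0,0],[-0.8,-53,0,0]]'; python3 - <<'E'
from h import *
c=cap('wrist','w5');P=world(c);Z=P[...,2];px=c['pixels'].astype(int)
m=(Z>.088)&(Z<.1)&(P[...,0]>.47)&(P[...,0]<.57)
n,l,s,ce=cv2.connectedComponentsWithStats(m.astype(np.uint8))
for i in range(1,n):
    if s[i,4]>40: print(' hub',ce[i],s[i,4],cv2.minEnclosingCircle(P[l==i][:,:2].astype(np.float32)),P[l==i].mean(0))
m=(Z>.074)&(Z<.09)&(px.sum(-1)<110)&(P[...,0]>.47)&(P[...,0]<.6)
n,l,s,ce=cv2.connectedComponentsWithStats(m.astype(np.uint8))
for i in range(1,n):
    if s[i,4]>8: print(' pin',ce[i],s[i,4],P[l==i].mean(0))
m=(Z>.034)&(Z<.045)&(P[...,0]>.42)&(P[...,0]<.62)&(px.sum(-1)>250)
print(m.sum(),cv2.minAreaRect((P[m][:,:2]*1000).astype(np.float32)))
go(.5215,.241,90)
E
```

```text
t: 15.87
eef_pos: [0.4442, 0.2342, 0.249]
tool_rot: [0.001, 1.0, -0.011, -0.0]
contact_force: [1.6, -0.0, -0.1]
gripper_width: 0.996
grasp_force: 0.0
 hub [246.48384354  89.34693878] 1176 ((0.5213837623596191, 0.24203960597515106), 0.015977822244167328) [0.52145048 0.24198871 0.09368784]
 hub [402.61285141  91.7188755 ] 1245 ((0.5166923999786377, 0.11222173273563385), 0.016121380031108856) [0.51679766 0.11296942 0.0935904 ]
 pin [493.04597701  93.87356322] 87 [0.51343964 0.02845449 0.07927733]
 pin [504.15  94.8 ] 20 [0.51250876 0.02188662 0.08398907]
 pin [208.0952381  107.57142857] 21 [0.50728794 0.27662416 0.07873635]
10594 ((512.84521484375, 225.1172637939453), (127.5392074584961, 466.6903381347656), 3.198423147201538)
cm [ 7.69 -0.94 -0.  ] spin -1.594 p [0.4444 0.2334 0.2491] yaw -1.35 [-0.14 -0.23 -0.55]
```

```bash
python3 -m jog '[[7.75,-1.0,0,-1.59],[7.75,-1.0,0,-1.59],[7.75,-1.0,0,-1.59],[7.75,-1.0,0,-1.59],[7.75,-1.0,2,-1.59],[7.75,-1.0,4,-1.59],[7.75,-1.0,6,-1.59],[7.75,-1.0,8,-1.59],[7.75,-1.0,10,-1.59],[7.75,-1.0,10,-1.59],[7.75,-1.0,10,-1.59],[7.75,-1.0,10,-1.59],[7.75,-1.0,10,-1.59],[7.75,-1.0,10,-1.59],[7.75,-1.0,10,-1.59],[7.75,-1.0,10,-1.59]]'; python3 -c "
from h import *
go(.5220,.2418,90)"
```

```text
t: 17.25
eef_pos: [0.5227, 0.2417, 0.1496]
tool_rot: [0.0, 0.71, 0.704, 0.0]
contact_force: [0.3, -0.0, -0.2]
gripper_width: 0.998
grasp_force: 0.0
cm [ 0.01 -0.07 -0.  ] spin -0.008 p [0.5227 0.2417 0.1496] yaw 89.52 [ 0.26 -0.   -0.17]
```

```bash
python3 -m jog '[[0,0,3,0],[0,0,5,0],[0,0,7,0],[0,0,7.8,0],[0,0,8.3,0],[0,0,8.3,0],[0,0,8.3,0]]'; python3 -m jog '[[0,0,0,0],[0,0,0,0],[0,0,0,0],[0,0,0,0],[0,0,0,0],[0,0,0,0],[0,0,0,0],[0,0,0,0],[0,0,0,0],[0,0,0,0],[0,0,0,0],[0,0,0,0]]' 1 32
```

```text
t: 17.83
eef_pos: [0.5232, 0.2425, 0.067]
tool_rot: [0.0, 0.709, 0.705, 0.0]
contact_force: [-0.3, 0.7, 0.1]
gripper_width: 1.0
grasp_force: 0.0
t: 18.83
eef_pos: [0.5224, 0.2426, 0.0668]
tool_rot: [-0.0, 0.709, 0.706, 0.0]
contact_force: [-2.6, 0.1, 7.2]
gripper_width: 0.366
grasp_force: 31.7
```

Gripped at 32 N. A small twist clockwise and half back will centre the foot's yaw, then I'll lift slowly.

```bash
python3 -m jog '[[0,0,0,0.04],[0,0,0,0.08],[0,0,0,0.1],[0,0,0,0.08],[0,0,0,0.05],[0,0,0,0.05]]'; python3 -m jog '[[0,0,-0.3,0],[0,0,-0.6,0],[0,0,-1,0],[0,0,-1.5,0],[0,0,-2,0],[0,0,-2.5,0],[0,0,-3,0],[0,0,-3.5,0]]'
```

```text
t: 19.33
eef_pos: [0.5228, 0.242, 0.0668]
tool_rot: [0.0, 0.726, 0.688, 0.0]
contact_force: [-1.9, -1.5, 5.3]
gripper_width: 0.365
grasp_force: 31.8
t: 20.0
eef_pos: [0.5224, 0.2425, 0.1018]
tool_rot: [-0.0, 0.726, 0.688, -0.0]
contact_force: [0.6, -0.8, -8.1]
gripper_width: 0.361
grasp_force: 32.9
```

```bash
python3 -m jog '[[0,0,-1,0],[0,0,-3,0],[0,0,-5,0],[0,0,-7,0],[0,0,-9,0],[0,0,-10,0],[0,0,-10,0],[0,0,-10,0]]'; python3 -c "
from h import *
go(.5196,-.2988,0)"
```

```text
t: 20.67
eef_pos: [0.5224, 0.2425, 0.2014]
tool_rot: [-0.0, 0.726, 0.688, 0.0]
contact_force: [-0.2, -0.6, -9.8]
gripper_width: 0.366
grasp_force: 33.6
cm [-5.407e+01  2.630e+00 -4.000e-02] spin 1.517 p [0.5224 0.2425 0.2014] yaw 86.91 [-0.22 -0.56 -9.8 ]
```

```bash
python3 -m jog '[[-1,0.05,0,0.01],[-3,0.15,0,0.02],[-6,0.3,0,0.03],[-9,0.45,0,0.04],[-12.5,0.6,0,0.05],[-16,0.8,0,0.06],[-19.5,1,0,0.08],[-23,1.1,0,0.1],[-26.5,1.3,0,0.12],[-30,1.5,0,0.13],[-33.5,1.6,0,0.14],[-37,1.8,0,0.15],[-40.5,2,0,0.16],[-44,2.1,0,0.18],[-47,2.3,0,0.19],[-49.5,2.4,0,0.2],[-51.5,2.5,0,0.21],[-53,2.6,0,0.218],[-53.8,2.63,0,0.218],[-54.07,2.63,0,0.218]]'; python3 -m jog '[[0,0,0,0],[0,0,3,0],[0,0,5,0],[0,0,6,0],[0,0,6,0],[0,0,6,0],[0,0,6,0]]'; python3 - <<'E'
from h import *
go(.5196,-.2988,74.4)
t=cap('top','t6');c=cap('wrist','w6');s=cap('scene','s6')
A=cv2.resize(t['pixels'][80:200,310:430,::-1],(400,400),interpolation=cv2.INTER_CUBIC)
B=cv2.resize(s['pixels'][100:250,60:260,::-1],(400,300),interpolation=cv2.INTER_CUBIC)
C=cv2.resize(c['pixels'][:,:,::-1],(400,300))
o=np.zeros((600,800,3),np.uint8);o[:400,:400]=A;o[:300,400:]=B;o[300:,400:]=C;cv2.imwrite('pics/v6.png',o)
E
```

```text
t: 22.33
eef_pos: [0.5175, -0.3013, 0.2005]
tool_rot: [-0.0, 0.798, 0.603, -0.001]
contact_force: [-0.6, 0.6, -8.1]
gripper_width: 0.361
grasp_force: 33.6
t: 22.92
eef_pos: [0.5205, -0.2991, 0.1425]
tool_rot: [0.001, 0.796, 0.605, 0.0]
contact_force: [0.4, 0.6, -7.3]
gripper_width: 0.363
grasp_force: 33.6
cm [ 0.01 -0.1  -0.  ] spin 0.001 p [ 0.5205 -0.2991  0.1425] yaw 74.45 [ 0.44  0.57 -7.33]
```

View pics/v6.png

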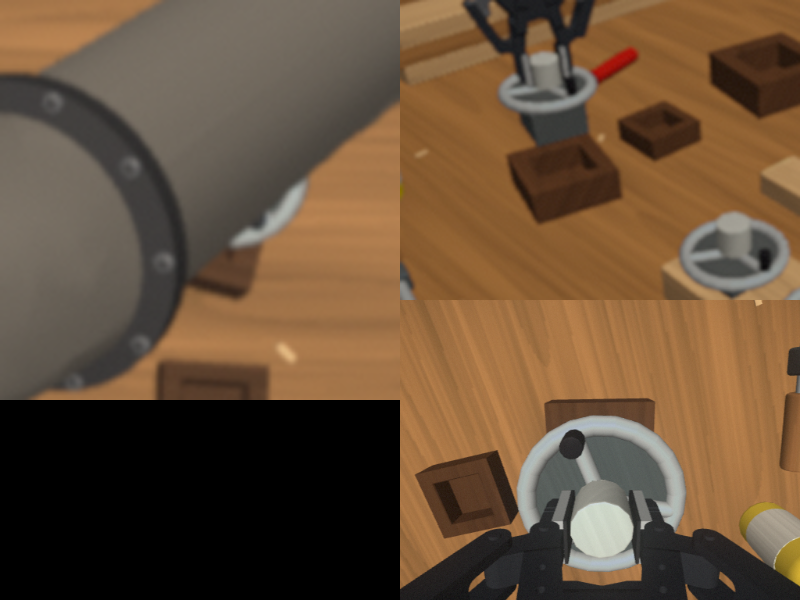

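The unit hangs over the pocket, with the block's far edge level in the wrist view. I'll measure the foot's yaw and position from the scene depth.

```bash
python3 - <<'E'
from h import *
c=dict(np.load('s6.npz'));P=world(c)
m=(abs(P[...,0]-.52)<.06)&(abs(P[...,1]+.3)<.06)&(P[...,2]>.088)&(P[...,2]<.118)
q=P[m];print(len(q),q.min(0),q.max(0));
# faces of a rotated square: scan yaw, cluster extents
dx=P[:,2:]-P[:,:-2];dx=dx[:,:, :2]
n=m[:,2:]&m[:,:-2]&m[:,1:-1]
d=dx[n];L=np.linalg.norm(d,axis=1);d=d[L<.006];a=np.degrees(np.arctan2(d[:,1],d[:,0]))%90
h,e=np.histogram(a,18,(0,90));print(h)
best=[]
for y in np.arange(-35,10,.5):
    r=np.radians(y);x=q[:,0]*np.cos(r)+q[:,1]*np.sin(r);z=-q[:,0]*np.sin(r)+q[:,1]*np.cos(r)
    dd=np.minimum(abs(x-np.percentile(x,98)),abs(z-np.percentile(z,98)));best.append((np.mean(np.minimum(dd,.004)),y,np.percentile(x,98),np.percentile(z,98)))
print(sorted(best)[:4])
# block from same camera
Z=P[...,2];b=(abs(P[...,0]-.52)<.08)&(abs(P[...,1]+.3)<.08)&(Z>.034)&(Z<.046);print(cv2.minAreaRect((P[b][:,:2]*1000).astype(np.float32)),b.sum())
hb=(abs(P[...,0]-.52)<.03)&(abs(P[...,1]+.3)<.03)&(Z>.164)&(Z<.175);print('hub',P[hb].mean(0),hb.sum())
w=dict(np.load('w6.npz'));P=world(w);Z=P[...,2];hb=(Z>.164)&(Z<.175)&(w['pixels'].sum(-1)>400);print('hub w',cv2.minEnclosingCircle(P[hb][:,:2].astype(np.float32)),hb.sum())
E
```

```text
396 [ 0.4987699  -0.33419937  0.0880033 ] [ 0.55679788 -0.26336981  0.11784837]
[27 21 15  2  4  2  7 10  9 15 20 17 22 25 23 24 23 28]
[(np.float64(0.002080952918996461), np.float64(-15.5), np.float64(0.61202437792244), np.float64(-0.11812751020921124)), (np.float64(0.002150563190925048), np.float64(-14.5), np.float64(0.609183954122359), np.float64(-0.1280946256188082)), (np.float64(0.002151458601132864), np.float64(-16.0), np.float64(0.6133399355017995), np.float64(-0.11296669834361232)), (np.float64(0.002161624613838558), np.float64(-15.0), np.float64(0.6105971919237005), np.float64(-0.12304347381529106))]
((520.14599609375, -298.66192626953125), (103.6863021850586, 100.25777435302734), 75.5401382446289) 785
hub [ 0.52346596 -0.29433188  0.16920063] 176
hub w ((0.5208511352539062, -0.30027419328689575), 0.017165319994091988) 4763
```

The foot is at yaw -15 ± 1° and within 1 mm of the pocket centre. I'll nudge it 0.7 mm and lower gently.

```bash
python3 -m jog '[[0,-0.07,0.5,0],[0,-0.07,1.5,0],[0,-0.07,2.5,0],[0,-0.07,3.4,0],[0,-0.07,3.8,0],[0,-0.07,4,0],[0,-0.07,4,0],[0,-0.07,4,0]]'; python3 -m jog '[[0,0,0.1,0],[0,0,0.2,0],[0,0,0.3,0],[0,0,0.4,0],[0,0,0.5,0],[0,0,0.6,0]]'
```

```text
t: 23.73
eef_pos: [0.519, -0.299, 0.1013]
tool_rot: [0.0, 0.797, 0.605, -0.0]
contact_force: [0.4, -0.6, -8.4]
gripper_width: 0.362
grasp_force: 33.6
t: 24.23
eef_pos: [0.519, -0.2987, 0.0952]
tool_rot: [0.0, 0.796, 0.605, 0.0]
contact_force: [1.2, -0.7, -8.5]
gripper_width: 0.365
grasp_force: 33.7
```

```bash
python3 -m jog '[[0,0,0.15,0],[0,0,0.3,0],[0,0,0.45,0],[0,0,0.6,0]]'; python3 -m jog '[[0,0,0.15,0],[0,0,0.3,0],[0,0,0.45,0],[0,0,0.6,0]]'
```

```text
t: 24.57
eef_pos: [0.519, -0.2987, 0.0891]
tool_rot: [-0.0, 0.796, 0.605, 0.0]
contact_force: [-0.0, -0.1, -8.4]
gripper_width: 0.362
grasp_force: 33.7
t: 24.9
eef_pos: [0.519, -0.2987, 0.0832]
tool_rot: [0.0, 0.796, 0.605, 0.0]
contact_force: [-0.2, -1.0, -8.8]
gripper_width: 0.364
grasp_force: 33.7
```

It's sliding in freely, with 16 mm to go.

```bash
python3 -m jog '[[0,0,0.15,0],[0,0,0.3,0],[0,0,0.45,0],[0,0,0.6,0],[0,0,0.75,0],[0,0,0.9,0],[0,0,1.05,0],[0,0,1.2,0],[0,0,1.3,0],[0,0,1.3,0]]'; python3 -m jog '[[0,0,0.1,0],[0,0,0.2,0],[0,0,0.25,0],[0,0,0.25,0]]'
```

```text
t: 25.73
eef_pos: [0.5189, -0.2987, 0.07]
tool_rot: [-0.0, 0.796, 0.605, -0.0]
contact_force: [0.8, -0.3, -9.3]
gripper_width: 0.362
grasp_force: 33.7
t: 26.07
eef_pos: [0.5189, -0.2987, 0.0677]
tool_rot: [-0.0, 0.796, 0.605, -0.0]
contact_force: [-0.0, -0.9, -8.5]
gripper_width: 0.365
grasp_force: 33.7
```

```bash
python3 -m jog '[[0,0,0.05,0],[0,0,0.1,0],[0,0,0.1,0]]'; python3 -m jog '[[0,0,0.05,0],[0,0,0.1,0],[0,0,0.1,0]]'
```

```text
t: 26.32
eef_pos: [0.519, -0.2988, 0.067]
tool_rot: [-0.0, 0.796, 0.605, 0.0]
contact_force: [-0.8, 0.1, -6.0]
gripper_width: 0.368
grasp_force: 34.1
t: 26.57
eef_pos: [0.519, -0.2988, 0.0669]
tool_rot: [-0.0, 0.797, 0.605, 0.0]
contact_force: [-4.0, 2.8, 5.9]
gripper_width: 0.364
grasp_force: 35.3
```

The unit is on the floor: TCP height matches the rack's and the load has gone. Release and rise.

```bash
python3 -m jog '[[0,0,0,0],[0,0,0,0],[0,0,0,0],[0,0,0,0],[0,0,0,0],[0,0,0,0],[0,0,0,0],[0,0,0,0]]' -1; python3 -m jog '[[0,0,-1,0],[0,0,-3,0],[0,0,-6,0],[0,0,-10,0],[0,0,-14,0],[-4,0,-18,0],[-8,0,-18,0],[-8,0,-18,0],[-8,0,-18,0]]'; python3 - <<'E'
from h import *
c=cap('wrist','w7');t=cap('top','t7');s=cap('scene','s7')
for k in (c,t,s):
    P=world(k);Z=P[...,2]
    m=(abs(P[...,0]-.52)<.05)&(abs(P[...,1]+.3)<.05)&(Z>.085)&(Z<.115)
    if m.sum()>20: print('hub',cv2.minEnclosingCircle(P[m][:,:2].astype(np.float32)),P[m].mean(0),m.sum())
    m=(abs(P[...,0]-.52)<.07)&(abs(P[...,1]+.3)<.07)&(Z>.055)&(Z<.075)
    if m.sum()>60:
        q=P[m];A=np.c_[q[:,:2],np.ones(len(q))];print('wheel',np.linalg.lstsq(A,q[:,2],rcond=None)[0][:2],q[:,2].mean())
A=cv2.resize(s['pixels'][:,:,::-1],(512,384));C=cv2.resize(c['pixels'][:,:,::-1],(288,216))
o=np.zeros((384,800,3),np.uint8);o[:,:512]=A;o[:216,512:]=C;cv2.imwrite('pics/v7.png',o)
E
```

```text
t: 27.23
eef_pos: [0.519, -0.2988, 0.0658]
tool_rot: [0.0, 0.796, 0.605, -0.0]
contact_force: [0.3, -0.0, 0.2]
gripper_width: 1.004
grasp_force: 0.0
t: 27.98
eef_pos: [0.4951, -0.3806, 0.2483]
tool_rot: [0.002, 0.799, 0.602, -0.0]
contact_force: [-0.6, 0.7, -0.2]
gripper_width: 0.997
grasp_force: 0.0
hub ((0.515346884727478, -0.2855752110481262), 0.029499251395463943) [ 0.51711602 -0.29902896  0.09360401] 1227
wheel [ 0.00033323 -0.00047782] 0.0608521929252485
hub ((0.5162289142608643, -0.2843119204044342), 0.03115095943212509) [ 0.52117157 -0.294392    0.09209833] 126
wheel [-0.00948518 -0.00072192] 0.06191260233122446
```

View pics/v7.png

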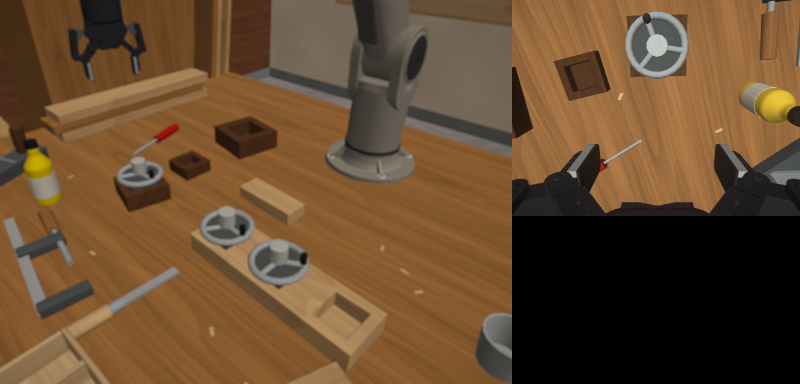

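The unit is seated level in the repair block: hub top is at 0.0936 m, and wheel tilt is under 0.001 rad. The two free units are in their pockets and nothing else has moved. Handing in.

```bash
python3 -c "
from station import bot
print(bot.hand_in())"
```

```text
the job is handed in; nothing more can be done
None
```

All three wheels were turned; the +y-end unit was the one that binds, it now sits fully home in the repair block, and the job is handed in (no verdict was shown).

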